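Hang a pack carrier on the gravity rail and send it to its stop

TASK

Hook the hanging carrier that holds the battery pack onto the raised end of the sloped rail, with its rollers on top of the rail and its keeper tab underneath, and let go so that it runs down by itself to the sprung catch at the lower end. Then press it gently home against the stop and check that the catch has dropped behind its pin. Leave the empty carrier and the spare pack alone.

Things in the scene. Friction and masses are not known exactly. Their poses are not given: they have to be found in the camera images.
- loaded_carrier: Folded-steel hanger with a blue battery pack (38x56x66, strapped) on its tray; 48x92x176 mm, 0.4-0.75 kg. Origin: centre of underside; z up, y along the rollers, x from back plate to open side (away from the robot, +-0.4 rad). Two white rollers (dia 24, x +-13) at y +-27, z 116 between back plate (x -19 to -15, down to the tray) and front lip; bridge over them z 134 to 138, x +-19, y +-46.
- loaded_carrier_grip (a point): Middle of the black grip plate on top of the loaded carrier (carrier x 0, y 0, z 161 mm), the point to pinch. The plate is 10 mm thick in x, 44 wide in y, z 138 to 176. The bridge's top lies 23 mm below this point. Axes as the carrier's.
- loaded_carrier_seat (a point): Point midway between the rollers at their lowest line (carrier 0, 0, 104 mm). It lies on the rail's top centre line when the carrier hangs right; the cheeks leave 3 mm play either side of the rail. Hook on: carrier turned 25-30 deg about its y, underside towards +x, seat kept 6.5 mm above the rail top, brought in along +x until 5 mm short of the middle; turn upright over the last 5 mm, set down.
- loaded_carrier_lip (a point): Inner lower edge of the front cheek, the hook's lip (carrier x 15, z 92 mm): plate x 15 to 19, y +-46, z 92 to 138. Hangs down over the far edge of the rail. Level, lip and keeper leave only 3 mm of height between them, less than the 6 mm rail: the carrier must be tilted to pass. Axes as the carrier's.
- loaded_carrier_keeper (a point): Upper free edge of the keeper tab (carrier x -4, z 89 mm): tab x -16 to -4, y +-24, z 85 to 89, standing out of the back plate. Lies under the rail, 9 mm below its underside, when hung. Axes as the carrier's.
- loaded_carrier_pin (a point): Middle of the catch pin: a small free-turning steel roller (dia 12, along carrier x from 21 to 31) on the end of the rear, up-slope axle, outside the front lip (carrier y 27, z 116 mm). Axes as the carrier's.
- loaded_carrier_rear (a point): Point on the carrier's rear edge (carrier x -17, y 46, z 125 mm), the edge of the 4 mm back plate, which runs from z 84 to 138 and joins the bridge. A closed pair of fingertips set behind it, over and beside the rail, can push the hung carrier down the slope. Axes as the carrier's.
- empty_carrier: The same carrier without a pack, standing on the bench beside the loaded one, left or right of it. Bystander. Origin and axes as the loaded one's.
- track: Sloped rail, fixed on two posts: flat steel bar 24 wide, 6 thick, 490 long (y -255 to 235) (mm). Origin: middle of its top face, 165 mm up. y runs up the slope (4 deg; raised end at the robot's left), x across, away from the robot, z square to the top face. Posts at y +-225. Its near side, top and underside are free between y -70 and +205.
- rail_load (a point): Loading place on the raised end: rail top centre line at track y +110 mm; a carrier seat may go on at y 65 to 150. Axes as the track's.
- rail_end (a point): Lower end of the rail's top centre line (track y -255 mm). Near it the stop is clamped on by hand: a rubber buffer facing up the slope (track x +-23, z 7 to 33 mm) and, on the far side, the sprung catch. Not measured: the buffer face stands somewhere at track y -200 to -170 mm, to be found by touch with the carrier's leading edge (carrier y -46). Axes as the track's.
- catch (a joint): Sprung catch arm on the far side of the stop, rad: 0 down, grows as it lifts. The carrier runs at about 0.1 m/s and halts with its pin on the ramp of the catch's tooth, seat at track y -117 to -85. Home against the buffer is 38 mm farther down (-154 to -124). About 5 N along the rail (under 10) takes it on: the arm lifts some 0.07, then drops to 0 behind the pin; then the buffer is felt.
- spare_pack: Loose blue battery pack standing on the bench at the right, 38x56x66 mm, origin under it. Bystander.

How it is judged:
On the way, in this order (a step that is already met when the one before it is completed fails the run):
1. the loaded carrier hangs on the raised end of the rail, rollers on its top and keeper tab beneath (y of loaded_carrier_seat in the frame of track above 0.06 m and x of loaded_carrier_seat in the frame of track between -0.005 and 0.005 m and z of loaded_carrier_seat in the frame of track between -0.004 and 0.004 m and angle between the z axis of loaded_carrier and the z axis of track, either way round below 0.08 rad), for 0.1 s.
2. it has run down to the catch (y of loaded_carrier_seat in the frame of track below -0.075 m and x of loaded_carrier_seat in the frame of track between -0.008 and 0.008 m and z of loaded_carrier_seat in the frame of track between -0.006 and 0.006 m and angle between the z axis of loaded_carrier and the z axis of track, either way round below 0.12 rad), for 0.1 s.
At the end, for the whole second after the job is handed in: the loaded carrier hangs at rest on the rail at the lower stop: its seat point below -119 mm along the rail, which it can only reach past the catch; within 6 mm across and 4 mm in height of the rail's top line, square to the rail within 0.08 rad; the catch is down (under 0.04 rad) behind its pin (y of loaded_carrier_seat in the frame of track between -0.165 and -0.119 m and x of loaded_carrier_seat in the frame of track between -0.006 and 0.006 m and z of loaded_carrier_seat in the frame of track between -0.004 and 0.004 m and angle between the z axis of loaded_carrier and the z axis of track, either way round below 0.08 rad and value of joint catch below 0.04 rad and linear speed of loaded_carrier below 0.02 m/s); the robot touches nothing.
It fails at once if the fingers touch the hung carrier while it is on its way between the loading place and the catch (it must run by itself) (y of loaded_carrier_seat in the frame of track between -0.065 and 0.03 m and x of loaded_carrier_seat in the frame of track between -0.008 and 0.008 m and z of loaded_carrier_seat in the frame of track between -0.008 and 0.008 m and angle between the z axis of loaded_carrier and the z axis of track, either way round below 0.15 rad and contact force between the fingers and loaded_carrier above 0.5 N).
It fails at once if the carrier is pressed harder than 25 N at the catch (y of loaded_carrier_seat in the frame of track below -0.065 m and x of loaded_carrier_seat in the frame of track between -0.008 and 0.008 m and z of loaded_carrier_seat in the frame of track between -0.008 and 0.008 m and angle between the z axis of loaded_carrier and the z axis of track, either way round below 0.15 rad and contact force between the fingers and loaded_carrier above 25 N).
It fails at once if the loaded carrier is tipped over (more than 60 degrees) (angle between loaded_carrier's own z axis and vertical above 1.05 rad).
It fails at once if the empty carrier is moved by more than 30 mm or tipped (distance of empty_carrier from where it was at the start of the episode above 0.03 m or angle between empty_carrier's own z axis and vertical above 0.3 rad).
It fails at once if the spare pack is moved by more than 30 mm (distance of spare_pack from where it was at the start of the episode above 0.03 m).
It also fails if it takes over 54 s, if anything falls off the work surface, if the arm or the gripper's body presses on something with over 40 N, if the wrist force passes 120 N, or if a joint passes its speed limit or range.

ROBOT

A 6-joint arm with a two-finger parallel gripper is mounted at the origin on a cart in front of the work surface, level with it; the furniture and walls round the work are solid. World frame = base frame: x ahead of the robot, y to its left, z up, the work surface at z = 0. Lengths are in m, angles in rad, forces in N, time in s.
With the tool pointing down it reaches from about 0.325 to 0.775 m from the base axis. Payload 9.3 kg.
Tool frame: the origin (TCP) lies on the centre line of the jaws, within the pads' length; the fingertips stand 11 mm ahead of it and the grasp point (between the pads) lies 8 mm behind it; z points along the fingers, y is the line along which they close (so a half turn about z gives the same grasp; the last joint's range is limited). The gripper opens to 85 mm and grips with 20 to 120 N. Pads are 22 mm wide; open, the fingers measure 114 mm over their backs; the gripper's body (76 mm by 85 mm) begins 54 mm behind the grasp point. The pads swing forward as they close: fully open they stand 13 mm farther back than shut.
Start: joints at [-1.497, 0.259, 0.021, 1.334, 0, 1.418], TCP at [0.124, -0.536, 0.242] pointing down, gripper open.
Joint ranges: [-3.04, 3.04], [-0.91, 1.82], [-1.04, 1.36], [-1.92, 1.95], [-1.52, 1.45], [-3.14, 3.14]. Speed limits (rad/s): [2.22, 2.22, 2.79, 3.14, 3.14, 3.14].

INTERFACE

Orientations are given as a 3x3 rotation matrix whose columns are the frame's x, y, z axes.
In Python, from rig import env, imaging, workorder gives the robot as it stands.
- The arm moves only by the tool move_arm, never from a script. Its argument "plan" is a list of rows, each a list of 3 entries, a list of its own where there are three numbers: the shift along the tool's x, y, z as a fraction of full scale, then the turn, a rotation vector about the tool's x, y, z as a fraction of full scale, then the finger opening in mm, from 0 to 85.4. A call has 1 to 5 rows; each row shifts and turns the commanded pose from where the row before left it, along the tool's axes as they then stand; what a row does not reach is not made up. Full scale, the value 1, is 3 cm for a shift and 6 degrees for a turn. A row lasts 1/12 s, in which the tool goes at most 41.7 mm and 7.16 degrees, less where a joint would pass 70% of its speed; a pose out of reach is approached as far as the arm can. A call with a number of a shift or a turn outside -1 to 1 is refused whole. A call with a gripper value outside its range is refused whole. The fingers move at their own pace and stop on an object; "force" is the grip in N (left out, the last holds). Time passes only in rows, so rows that do not move let the fingers close. It gives the time, the measured TCP pose, the force, the opening and the grip force at its end, in the units of the state.
- env.read_state(): the state, without advancing time (a new reading comes with each control period).
- imaging.capture(name): name is "scene" or "top" or "wrist"; returns a dict with "image" (480x640x3 uint8, blue, green, red), "z_map" (480x640 float32, m along the optical axis (not along the pixel's ray), 0 where there is no reading), "K" (3x3 intrinsics, pixels), "k1" (the pictures are not rectified: a ray, as slopes to the right and down, at radius r is drawn at 1 + k1 r^2 times it, then the intrinsics apply), "eye" and "rotation" of the camera in the world; the wrist camera has in their place "mount" (4x4, takes a point from camera to tool coordinates, whose origin is the TCP and whose axes are the flange's). Camera axes: x right, y down, z forward; pixel columns grow to the right and rows downward; lengths in m; the calibration is good to about 2 mm. A picture is of the moment at which its call begins: read the wrist's pose just before it.
- workorder.sign_off(): hands the job in; it is judged then, once.
Trained networks look in the newest picture that a camera, given by its name, has taken for a name from the list of things; names that differ only in an ending like _2 or _b are one class to them, and where a whole thing is asked for, a point or a joint stands for the part that bears it (a point fixed in the world has none). Each returns a list of dicts, best first, with "score" (0 to 1); they miss things now and then, are a little off and sometimes report something else, mostly with a low value. They report only what shows in the picture. A call takes as long as a camera call.
- imaging.spot_in(label, camera): "position" ([x, y, z] in m, in world coordinates, good to about 4 mm: the middle of the surface that is visible of it).
The state is a dict: "time_s": time; "q": joint angles; "joint_vel": joint speeds; "effort": joint torques, N m; "position": TCP position; "tool_rot": TCP orientation; "contact_force": force on the tool from outside, world axes, zero at the start; "torque": the same for the moment, N m; "width": finger opening in m; "finger_force": force on a finger pad.
Only numpy, scipy, OpenCV 4.12 (cv2) and the standard library are available. Lean on these libraries where they do the work, as an engineer would, in place of code of your own. Each camera call takes 0.05 s, during which the arm holds its last target. There are 200 camera calls.

## Working session

There is one attempt and no reset: what is moved stays moved. The work goes in short steps, Python scripts to look and compute and a tool call to move; the robot and the scene stay as the last step left them, time stands still between calls to the robot, and variables do not carry over. Pictures are saved under pics/ and viewed, at most 10 in all, crops included, and the job is handed in when it is done.

Besides the shell and the picture viewer there is one more tool, called after "Emit:" by a JSON object that holds its "api" and its "payload". move_arm: Moves the arm, as the interface text tells. Its arguments: {"type":"object","properties":{"plan":{"type":"array"},"force":{"type":"number"}},"required":["plan"]}

```bash
mkdir -p pics; ls; cat > h.py <<'E'
import numpy as np, cv2
from rig import env, imaging, workorder
np.set_printoptions(precision=4,suppress=True)
def cloud(c,st=None):
    K=c["K"];H,W=c["z_map"].shape
    u,v=np.meshgrid(np.arange(W),np.arange(H))
    p=np.stack([(u-K[0,2])/K[0,0],(v-K[1,2])/K[1,1]],-1)
    q=p.copy()
    for _ in range(8): q=p/(1+c["k1"]*(q**2).sum(-1,keepdims=True))
    z=c["z_map"][...,None]
    P=np.concatenate([q*z,z],-1)
    if "mount" in c:
        M=np.array(c["mount"]);P=P@M[:3,:3].T+M[:3,3]
        return P@np.array(st["tool_rot"]).T+np.array(st["position"])
    return P@np.array(c["rotation"]).T+np.array(c["eye"])
E
python3 - <<'E'
from h import *
s=env.read_state();print(s)
for n in ("scene","top"):
    c=imaging.capture(n);cv2.imwrite(f"pics/{n}0.png",c["image"]);np.savez(f"{n}0.npz",**c)
    print(n,c["eye"],np.array(c["rotation"]),c["K"],c["k1"])
    for l in ("loaded_carrier","loaded_carrier_grip","loaded_carrier_seat","loaded_carrier_lip","loaded_carrier_pin","loaded_carrier_rear","empty_carrier","track","rail_load","rail_end","catch","spare_pack"):
        try: print(l,[(np.round(d["position"],4),round(d["score"],2)) for d in imaging.spot_in(l,n)][:3])
        except Exception as e: print(l,e)
print(env.read_state()["time_s"])
E
```

```text
pics
{'time_s': 0.0, 'q': array([-1.4966,  0.2592,  0.0207,  1.3337,  0.    ,  1.4182]), 'joint_vel': array([ 0.0021, -0.0022, -0.0008, -0.001 , -0.0014,  0.0007]), 'effort': array([  0.0003, -55.5645,  34.4527,   0.0138,  -0.0003,   0.    ]), 'position': array([ 0.1236, -0.5356,  0.2417]), 'tool_rot': array([[ 0.9744,  0.2249, -0.0001],
       [ 0.2249, -0.9744,  0.0014],
       [ 0.0002, -0.0013, -1.    ]]), 'contact_force': array([ 0.0197, -0.4852, -0.4727]), 'torque': array([ 0.011 , -0.0249, -0.0415]), 'finger_force': 0.0, 'width': 0.08552426779409338}
scene [0.2157 0.4224 0.787 ] [[-0.8584 -0.3761  0.3488]
 [-0.5127  0.6495 -0.5614]
 [-0.0154 -0.6608 -0.7504]] [[459.2957   0.     318.1062]
 [  0.     459.2957 233.8216]
 [  0.       0.       1.    ]] -0.06166323146162727
loaded_carrier [(array([0.4186, 0.1485, 0.135 ]), 0.88)]
loaded_carrier_grip [(array([0.4197, 0.1532, 0.1348]), 0.95)]
loaded_carrier_seat [(array([0.4205, 0.1518, 0.136 ]), 0.61)]
loaded_carrier_lip [(array([0.4206, 0.149 , 0.1385]), 0.58)]
loaded_carrier_pin [(array([0.4191, 0.1514, 0.1412]), 0.84)]
loaded_car
[... 849 characters left out ...]
oaded_carrier_seat [(array([0.4272, 0.1294, 0.1389]), 0.72)]
loaded_carrier_lip [(array([0.4228, 0.1236, 0.1337]), 0.55)]
loaded_carrier_pin [(array([0.427 , 0.1239, 0.1335]), 0.97)]
loaded_carrier_rear [(array([0.4257, 0.1282, 0.1418]), 0.81)]
empty_carrier [(array([ 0.4495, -0.082 ,  0.1361]), 0.95)]
track [(array([ 0.6202, -0.0916,  0.1692]), 0.74), (array([0.4242, 0.1296, 0.1369]), 0.24)]
rail_load [(array([ 0.6205, -0.0878,  0.172 ]), 0.75), (array([0.4243, 0.1264, 0.1351]), 0.28)]
rail_end [(array([ 0.6168, -0.0913,  0.1727]), 0.75), (array([ 0.63  , -0.1634,  0.1876]), 0.74)]
catch [(array([ 0.4483, -0.0797,  0.1383]), 0.21)]
spare_pack [(array([ 0.4882, -0.3139,  0.064 ]), 0.94)]
1.3
```

View pics/scene0.png

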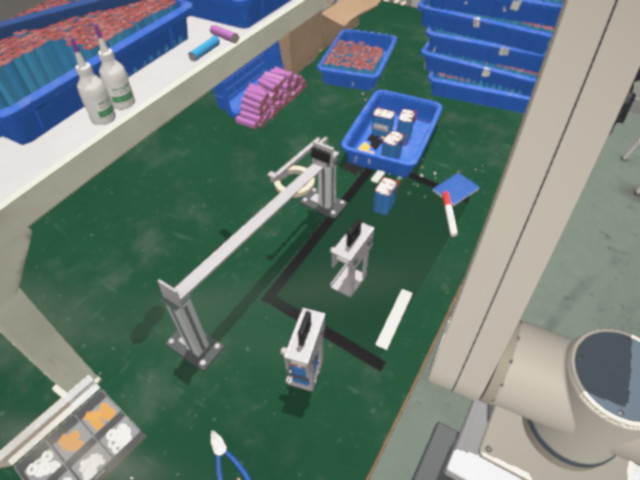

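View pics/top0.png

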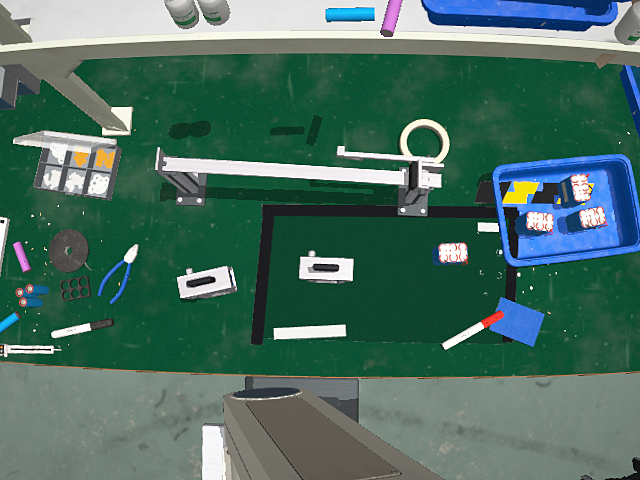

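```bash
python3 - <<'E'
from h import *
for n in ("scene","top"):
    c=dict(np.load(f"{n}0.npz"));c["k1"]=float(c["k1"]);P=cloud(c).reshape(-1,3)
    # carrier grip top / bridge top
    m=(abs(P[:,0]-.42)<.08)&(abs(P[:,1]-.14)<.1)
    for lo,hi in ((.168,.19),(.134,.143)):
        q=P[m&(P[:,2]>lo)&(P[:,2]<hi)]
        if len(q)>10:
            r=cv2.minAreaRect(q[:,:2].astype(np.float32)*1000);print(n,lo,len(q),q.mean(0),np.median(q[:,2]),r)
    # rail
    m=(abs(P[:,0]-.62)<.06)&(P[:,2]>.13)&(P[:,2]<.2)
    q=P[m]
    for y in np.arange(-.36,.28,.04):
        t=q[abs(q[:,1]-y)<.01]
        if len(t)>5:
            zt=np.percentile(t[:,2],50); print(n,round(y,2),len(t),zt,np.percentile(t[:,0],[2,50,98]),np.percentile(t[:,2],[5,95]))
E
```

```text
scene 0.168 195 [0.4248 0.1312 0.1759] 0.17646975070857585 ((425.94097900390625, 130.29981994628906), (10.302398681640625, 43.54218673706055), 13.576189041137695)
scene 0.134 978 [0.4226 0.1356 0.139 ] 0.13901996881631262 ((426.14349365234375, 129.364990234375), (38.6244010925293, 94.11754608154297), 13.125100135803223)
scene -0.28 50 0.16598894076298643 [0.5967 0.6244 0.6299] [0.1474 0.1776]
scene -0.24 276 0.18365337314662572 [0.5816 0.6005 0.6366] [0.1356 0.1935]
scene -0.2 114 0.15614816264650905 [0.599  0.6176 0.6408] [0.1529 0.1897]
scene -0.16 125 0.15857036850712714 [0.6006 0.6198 0.6434] [0.156  0.1926]
scene -0.12 157 0.1615928145039086 [0.6029 0.624  0.6452] [0.1579 0.1965]
scene -0.08 98 0.16307534833214637 [0.6042 0.6145 0.6276] [0.1589 0.1652]
scene -0.04 103 0.16582514498694623 [0.6055 0.6152 0.6292] [0.1633 0.1678]
scene -0.0 116 0.16855291097239217 [0.607  0.6175 0.6311] [0.1659 0.1705]
scene 0.04 124 0.17153511044629421 [0.6086 0.619  0.6329] [0.168  0.1732]
scene 0.08 133 0.17418887030203423 [0.6103 0.6214 0.6344] [0.1712 0.1761]
scene 0.12 151 0.17688061121871168 
[... 744 characters left out ...]
5031386811011 [0.6032 0.6196 0.6457] [0.1527 0.1908]
top -0.12 251 0.15933385616504692 [0.6045 0.6221 0.6466] [0.156  0.1932]
top -0.08 161 0.1609468283208395 [0.6056 0.6181 0.6295] [0.1577 0.1637]
top -0.04 153 0.16362295000190485 [0.6078 0.6193 0.6308] [0.1612 0.1658]
top -0.0 166 0.16650182909371736 [0.6089 0.6201 0.6323] [0.1629 0.1692]
top 0.04 167 0.16931626927780463 [0.6108 0.6226 0.634 ] [0.1667 0.1719]
top 0.08 166 0.17200839926615746 [0.6124 0.6245 0.636 ] [0.169  0.1749]
top 0.12 154 0.17501067603314907 [0.6141 0.6252 0.6362] [0.1717 0.1778]
top 0.16 161 0.1773161007703118 [0.6145 0.6262 0.6378] [0.1739 0.18  ]
top 0.2 296 0.17973464046603427 [0.6088 0.622  0.6465] [0.1389 0.1959]
```

```bash
cat >> h.py <<'E'
from scipy.spatial.transform import Rotation as Ro, Slerp
def plan(wps, s, dmax=.0295, tmax=5.9):
    """wps: list of (pos,R). prints rows split in calls of 5"""
    p=np.array(s["position"]);R=np.array(s["tool_rot"]);rows=[]
    for P,T in wps:
        P=np.array(P,float);T=np.array(T,float)
        rv=Ro.from_matrix(R.T@T).as_rotvec()
        n=max(1,int(np.ceil(max(np.linalg.norm(P-p)/dmax,np.degrees(np.linalg.norm(rv))/tmax)-1e-6)))
        R0=R.copy()
        p0=p.copy()
        for i in range(1,n+1):
            Pt=p0+(P-p0)*i/n; Rt=R0@Ro.from_rotvec(rv*i/n).as_matrix()
            d=np.round(R.T@(Pt-p)/.03,2); w=np.round(np.degrees(Ro.from_matrix(R.T@Rt).as_rotvec())/6,2)
            p=p+R@d*.03; R=R@Ro.from_rotvec(np.radians(w*6)).as_matrix()
            rows.append([d.tolist(),w.tolist()])
    for i in range(0,len(rows),5): print(*[str(r) for r in rows[i:i+5]],sep=" ; ")
    print(len(rows),"end",p)
def tool(yaw,tilt=0,pitch=0):
    """carrier frame: yaw about z, pitch about x (slope), tilt about carrier y (neg = underside to +x); tool y=carrier x, tool x=carrier y"""
    C=Ro.from_euler('ZXY',[yaw,pitch,tilt]).as_matrix()
    return C@np.array([[0,1,0],[1,0,0],[0,0,-1.]])
E
python3 - <<'E'
from h import *
for n in ("scene","top"):
    c=dict(np.load(f"{n}0.npz"));c["k1"]=float(c["k1"]);P=cloud(c).reshape(-1,3)
    m=(abs(P[:,0]-.62)<.03)&(P[:,1]>-.09)&(P[:,1]<.18)
    zf=np.polyfit(P[m&(abs(P[:,2]-(.1665+.0685*P[:,1]))<.006)][:,1],P[m&(abs(P[:,2]-(.1665+.0685*P[:,1]))<.006)][:,2],1)
    q=P[m&(abs(P[:,2]-np.polyval(zf,P[:,1]))<.004)]
    xs=[];ys=np.arange(-.08,.17,.01)
    for y in ys:
        t=q[abs(q[:,1]-y)<.006][:,0]; xs.append((t.min()+t.max())/2)
    print(n,"z(y)",zf,"x(y)",np.polyfit(ys,xs,1),"width",t.max()-t.min())
    m=(abs(P[:,0]-.62)<.06)&(P[:,2]>.10)&(P[:,2]<.21)
    print("y extents",P[m][:,1].min(),P[m][:,1].max())
    f=P[(abs(P[:,0]-.62)<.01)&(P[:,2]>.172)]
    for lo,hi in((-.35,-.1),(.15,.3)):
        g=f[(f[:,1]>lo)&(f[:,1]<hi)]; g=g[g[:,2]>np.polyval(zf,g[:,1])+.008]
        if len(g):print("bumps",lo,g[:,1].min(),g[:,1].max(),g[:,2].max())
c=dict(np.load("top0.npz"))
s=env.read_state()
T=tool(.23)
plan([((.35,-.2,.26),tool(-.7)),((.427,.1314,.25),T)],s)
w=imaging.capture("wrist");print(w["mount"],w["K"])
E
```

```text
scene z(y) [0.0682 0.1685] x(y) [0.0423 0.6192] width 0.024797400704297035
y extents -0.9271490792816863 0.49001295926299476
bumps -0.35 -0.2831819947746364 -0.22333731523105455 0.19445446569625757
bumps 0.15 0.19868647666398556 0.20521866962449722 0.21817279024088354
top z(y) [0.0696 0.1664] x(y) [0.0384 0.6208] width 0.02542244389139081
y extents -0.2806152758418911 0.4788013248390187
bumps -0.35 -0.2796626959918532 -0.22263597635122012 0.19614700572789678
bumps 0.15 0.20049783116053052 0.2050150514698301 0.21932402243595528
[[0.7, -0.66, -0.04], [-0.0, 0.0, -0.44]] ; [[0.74, -0.62, -0.04], [-0.0, 0.0, -0.44]] ; [[0.76, -0.59, -0.05], [-0.0, 0.0, -0.44]] ; [[0.79, -0.56, -0.04], [-0.0, 0.0, -0.44]] ; [[0.81, -0.52, -0.04], [-0.0, 0.0, -0.44]]
[[0.84, -0.48, -0.04], [-0.0, 0.0, -0.44]] ; [[0.86, -0.44, -0.05], [-0.0, 0.0, -0.43]] ; [[0.88, -0.4, -0.04], [-0.0, 0.0, -0.44]] ; [[0.89, -0.36, -0.04], [-0.0, 0.0, -0.44]] ; [[0.91, -0.32, -0.04], [-0.0, 0.0, -0.44]]
[[0.92, -0.28, -0.04], [-0.0, 0.0, -0.44]] ; [[0.94, -0.23, -0.05], [-0.0, 0.0, -0.44]] ; [[0.94, -0.19, -0.04], [-0.0, 0.0, -0.44]] ; [[0.96, -0.15, -0.04], [-0.0, 0.0, -0.44]] ; [[0.84, -0.43, 0.03], [-0.0, 0.0, -0.74]]
[[0.87, -0.36, 0.03], [-0.0, 0.0, -0.74]] ; [[0.9, -0.3, 0.02], [-0.0, 0.0, -0.74]] ; [[0.92, -0.22, 0.03], [-0.0, 0.0, -0.74]] ; [[0.93, -0.15, 0.03], [-0.0, 0.0, -0.74]] ; [[0.94, -0.08, 0.03], [-0.0, 0.0, -0.74]]
[[0.95, -0.01, 0.02], [-0.0, 0.0, -0.74]] ; [[0.94, 0.07, 0.03], [-0.0, 0.0, -0.74]] ; [[0.93, 0.14, 0.03], [-0.0, 0.0, -0.74]] ; [[0.93, 0.21, 0.03], [-0.0, 0.0, -0.74]] ; [[0.9, 0.28, 0.02], [-0.0, 0.0, -0.74]]
[[0.87, 0.35, 0.03], [-0.0, 0.0, -0.74]]
26 end [0.4269 0.1313 0.2501]
[[-0.0009 -0.9662 -0.2579  0.0643]
 [ 1.     -0.0006 -0.0012 -0.0013]
 [ 0.001  -0.2579  0.9662 -0.1312]
 [ 0.      0.      0.      1.    ]] [[389.2089   0.     320.8664]
 [  0.     389.2089 240.2059]
 [  0.       0.       1.    ]]
```

Emit:
{"api": "move_arm", "payload": {"plan": [[[0.7,-0.66,-0.04],[0,0,-0.44],85],[[0.74,-0.62,-0.04],[0,0,-0.44],85],[[0.76,-0.59,-0.04],[0,0,-0.44],85],[[0.79,-0.56,-0.04],[0,0,-0.44],85],[[0.81,-0.52,-0.04],[0,0,-0.44],85]]}}

```text
time_s: 1.77
position: [0.2048, -0.4147, 0.2483]
tool_rot: [[0.896, 0.443, 0.0], [0.443, -0.896, -0.0], [0.0, 0.0, -1.0]]
contact_force: [0.8, -0.5, 0.4]
width: 0.0851
finger_force: 0.0
```

Emit:
{"api": "move_arm", "payload": {"plan": [[[0.84,-0.48,-0.04],[0,0,-0.44],85],[[0.86,-0.44,-0.04],[0,0,-0.44],85],[[0.88,-0.4,-0.04],[0,0,-0.44],85],[[0.89,-0.36,-0.04],[0,0,-0.44],85],[[0.91,-0.32,-0.04],[0,0,-0.44],85]]}}

```text
time_s: 2.18
position: [0.2857, -0.2946, 0.2545]
tool_rot: [[0.772, 0.636, 0.0], [0.636, -0.772, -0.0], [-0.0, 0.001, -1.0]]
contact_force: [1.0, 0.1, 0.4]
width: 0.0852
finger_force: 0.0
```

Emit:
{"api": "move_arm", "payload": {"plan": [[[0.92,-0.28,-0.04],[0,0,-0.44],85],[[0.94,-0.23,-0.04],[0,0,-0.44],85],[[0.94,-0.19,-0.04],[0,0,-0.44],85],[[0.96,-0.15,-0.04],[0,0,-0.44],85],[[0.84,-0.43,0.03],[0,0,-0.74],85]]}}

```text
time_s: 2.6
position: [0.3577, -0.1714, 0.2585]
tool_rot: [[0.581, 0.814, 0.001], [0.814, -0.581, -0.001], [0.0, 0.001, -1.0]]
contact_force: [0.4, 0.4, -0.9]
width: 0.085
finger_force: 0.0
```

Emit:
{"api": "move_arm", "payload": {"plan": [[[0.87,-0.36,0.03],[0,0,-0.74],85],[[0.9,-0.3,0.03],[0,0,-0.74],85],[[0.92,-0.22,0.03],[0,0,-0.74],85],[[0.93,-0.15,0.03],[0,0,-0.74],85],[[0.94,-0.08,0.03],[0,0,-0.74],85]]}}

```text
time_s: 3.02
position: [0.3882, -0.0328, 0.2539]
tool_rot: [[0.228, 0.974, 0.001], [0.974, -0.228, -0.0], [-0.0, 0.001, -1.0]]
contact_force: [-0.1, -0.2, -0.6]
width: 0.0852
finger_force: 0.0
```

Emit:
{"api": "move_arm", "payload": {"plan": [[[0.95,-0.01,0.03],[0,0,-0.74],85],[[0.94,0.07,0.03],[0,0,-0.74],85],[[0.93,0.14,0.03],[0,0,-0.74],85],[[0.93,0.21,0.03],[0,0,-0.74],85],[[0.9,0.28,0.03],[0,0,-0.74],85]]}}

```text
time_s: 3.43
position: [0.42, 0.1056, 0.2493]
tool_rot: [[-0.157, 0.988, 0.001], [0.988, 0.157, 0.0], [-0.0, 0.001, -1.0]]
contact_force: [0.9, -0.1, -0.5]
width: 0.085
finger_force: 0.0
```

Emit:
{"api": "move_arm", "payload": {"plan": [[[0.87,0.35,0.0],[0,0,-0.74],85],[[0,0,0],[0,0,0],85],[[0,0,0],[0,0,0],85]]}}

```text
time_s: 3.68
position: [0.4263, 0.1326, 0.249]
tool_rot: [[-0.231, 0.973, -0.0], [0.973, 0.231, -0.0], [-0.0, -0.0, -1.0]]
contact_force: [-0.1, -0.2, -0.6]
width: 0.0846
finger_force: 0.0
```

```bash
python3 - <<'E'
from h import *
s=env.read_state();c=imaging.capture("wrist");cv2.imwrite("pics/w1.png",c["image"]);P=cloud(c,s).reshape(-1,3)
m=(abs(P[:,0]-.427)<.08)&(abs(P[:,1]-.131)<.08)
for lo,hi in ((.168,.19),(.132,.145)):
    q=P[m&(P[:,2]>lo)&(P[:,2]<hi)]
    if len(q)>10:
        r=cv2.minAreaRect(q[:,:2].astype(np.float32)*1000);print(lo,len(q),q.mean(0),np.median(q[:,2]),r)
for l in("loaded_carrier_grip",): print(imaging.spot_in(l,"wrist"))
print(s["position"])
plan([((.427,.1316,.153),tool(.23))],s)
E
```

```text
0.168 1342 [0.425  0.1331 0.1749] 0.17510030959524595 ((425.2904357910156, 132.0557861328125), (9.724051475524902, 43.465572357177734), 13.281233787536621)
0.132 6570 [0.4243 0.1362 0.1375] 0.13750649501502057 ((425.4134216308594, 131.5379638671875), (38.113189697265625, 92.34466552734375), 13.556756019592285)
[{'position': [0.428, 0.139, 0.1334], 'score': 0.47}]
[0.4263 0.1326 0.249 ]
[[-0.01, 0.0, 0.8], [-0.0, 0.0, 0.01]] ; [[-0.01, 0.01, 0.8], [-0.0, 0.0, 0.01]] ; [[-0.01, 0.0, 0.8], [-0.0, 0.0, 0.01]] ; [[-0.01, 0.01, 0.8], [-0.0, 0.0, 0.0]]
4 end [0.4271 0.1316 0.153 ]
```

View pics/w1.png

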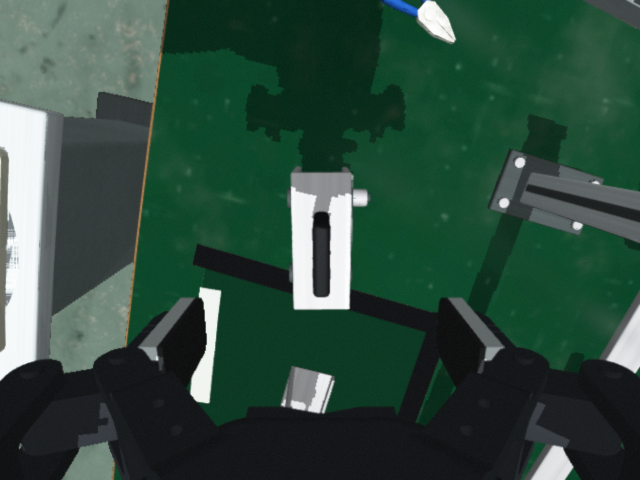

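Emit:
{"api": "move_arm", "payload": {"plan": [[[-0.02,0,0.8],[0,0,0],85],[[0,0,0.8],[0,0,0],85],[[0,0,0.8],[0,0,0],85],[[0,0,0.5],[0,0,0],85],[[0,0,0.25],[0,0,0],60]], "force": 100}}

```text
time_s: 4.2
position: [0.4255, 0.1297, 0.153]
tool_rot: [[-0.226, 0.974, -0.002], [0.974, 0.226, -0.0], [0.0, -0.002, -1.0]]
contact_force: [-0.5, 0.1, -0.4]
width: 0.075
finger_force: 0.0
```

Emit:
{"api": "move_arm", "payload": {"plan": [[[0,0,0],[0,0,0],0],[[0,0,0],[0,0,0],0],[[0,0,0],[0,0,0],0],[[0,0,0],[0,0,0],0],[[0,0,0],[0,0,0],0]]}}

```text
time_s: 4.62
position: [0.427, 0.1309, 0.1555]
tool_rot: [[-0.229, 0.973, 0.002], [0.973, 0.229, 0.0], [-0.0, 0.002, -1.0]]
contact_force: [0.6, -0.1, 0.1]
width: 0.0119
finger_force: 0.0
```

Emit:
{"api": "move_arm", "payload": {"plan": [[[0,0,0],[0,0,0],0],[[0,0,0],[0,0,0],0],[[0,0,0],[0,0,0],0]]}}

```text
time_s: 4.87
position: [0.427, 0.131, 0.1557]
tool_rot: [[-0.229, 0.973, 0.002], [0.973, 0.229, 0.0], [-0.0, 0.002, -1.0]]
contact_force: [-0.4, -0.0, 6.2]
width: 0.0085
finger_force: 98.9
```

```bash
cat >> h.py <<'E'
O=np.array([.619,-.028,.1655]);YAW=-.0403;SL=.0698
TF=Ro.from_euler('ZX',[YAW,SL]).as_matrix()
L=.0517
def pose(x,y,z,deg,pitch=SL):
    """TCP pose for the seat at track (x,y,z) m, tilt deg"""
    T=tool(YAW,np.radians(deg),pitch)
    return O+TF@np.array([x,y,z])-T[:,2]*L, T
def seat(s):
    T=np.array(s["tool_rot"]);p=np.array(s["position"])+T[:,2]*L
    C=T@np.array([[0,1,0],[1,0,0],[0,0,-1.]])
    return TF.T@(p-O)*1000, Ro.from_matrix(TF.T@C).as_euler('ZXY',degrees=True)
E
python3 - <<'E'
from h import *
s=env.read_state()
p=np.array(s["position"]);T=tool(.231)
A=pose(-.07,.11,.0065,-27.5)
plan([(p+[0,0,.055],T),A],s)
print(A)
E
```

```text
[[-0.0, 0.0, -0.92], [0.01, 0.0, 0.0]] ; [[-0.0, 0.0, -0.91], [0.01, 0.0, 0.0]] ; [[-0.4, 0.49, -0.08], [-0.77, 0.01, 0.45]] ; [[-0.37, 0.52, -0.04], [-0.78, 0.0, 0.45]] ; [[-0.35, 0.53, -0.0], [-0.77, 0.01, 0.45]]
[[-0.32, 0.55, 0.04], [-0.78, 0.0, 0.45]] ; [[-0.3, 0.56, 0.09], [-0.77, 0.01, 0.45]] ; [[-0.27, 0.56, 0.13], [-0.78, 0.0, 0.45]]
8 end [0.5295 0.0817 0.2255]
(array([0.5295, 0.0818, 0.2254]), array([[ 0.0402,  0.885 ,  0.4639],
       [ 0.9968, -0.0679,  0.0432],
       [ 0.0697,  0.4606, -0.8849]]))
```

Emit:
{"api": "move_arm", "payload": {"plan": [[[0,0,-0.3],[0,0,0],0],[[0,0,-0.5],[0,0,0],0],[[0,0,-0.5],[0,0,0],0],[[0,0,-0.5],[0,0,0],0],[[-0.2,0.25,-0.04],[-0.39,0,0.22],0]]}}

```text
time_s: 5.28
position: [0.4355, 0.1273, 0.2122]
tool_rot: [[-0.208, 0.977, 0.041], [0.978, 0.207, 0.009], [0.001, 0.042, -0.999]]
contact_force: [0.6, 0.3, -6.1]
width: 0.0086
finger_force: 97.9
```

Emit:
{"api": "move_arm", "payload": {"plan": [[[-0.2,0.24,-0.04],[-0.38,0,0.23],0],[[-0.37,0.52,-0.04],[-0.78,0,0.45],0],[[-0.35,0.53,0],[-0.77,0.01,0.45],0],[[-0.32,0.55,0.04],[-0.78,0,0.45],0],[[-0.3,0.56,0.09],[-0.77,0.01,0.45],0]]}}

```text
time_s: 5.7
position: [0.5119, 0.0892, 0.2218]
tool_rot: [[-0.0, 0.919, 0.393], [0.999, -0.019, 0.046], [0.05, 0.393, -0.918]]
contact_force: [-0.2, -0.6, -7.0]
width: 0.0086
finger_force: 97.9
```

Emit:
{"api": "move_arm", "payload": {"plan": [[[-0.27,0.56,0.13],[-0.78,0,0.45],0],[[0,0,0],[0,0,0],0],[[0,0,0],[0,0,0],0],[[0,0,0],[0,0,0],0]]}}

```text
time_s: 6.03
position: [0.5279, 0.0815, 0.2235]
tool_rot: [[0.04, 0.886, 0.462], [0.997, -0.067, 0.043], [0.069, 0.458, -0.886]]
contact_force: [-0.2, -0.3, -5.7]
width: 0.0085
finger_force: 98.3
```

```bash
python3 - <<'E'
from h import *
s=env.read_state();print(s["time_s"],seat(s),s["width"],s["finger_force"],s["contact_force"],s["torque"])
c=imaging.capture("wrist");cv2.imwrite("pics/w2.png",c["image"]);np.savez("w2.npz",**c,pos=s["position"],rot=s["tool_rot"])
for n in("scene","top"):
    c=imaging.capture(n);cv2.imwrite(f"pics/{n}2.png",c["image"]);np.savez(n+"2.npz",**c)
    P=cloud(c).reshape(-1,3)
    Q=(P-np.array(s["position"]))@np.array(s["tool_rot"])  # tool coords
    # bridge top plane: tool z ~ TCP 155.7-138=17.7mm ahead
    m=(abs(Q[:,0])<.04)&(abs(Q[:,1])<.017)&(abs(Q[:,2]-.0177)<.006)
    q=Q[m]; print(n,len(q),np.median(q[:,2]))
    if len(q)>50:
        A=np.c_[q[:,:2],np.ones(len(q))];print(np.linalg.lstsq(A,q[:,2],rcond=None)[0])
    m=(abs(Q[:,0])<.06)&(abs(Q[:,1])<.03)&(abs(Q[:,2]-.0177)<.004)
    print(cv2.minAreaRect(Q[m][:,:2].astype(np.float32)*1000))
E
```

```text
6.0333 (array([-71.6683, 109.5359,   4.5714]), array([  0.0266,  -0.066 , -27.3542])) 0.008456402949083598 98.30430865287781 [-0.2421 -0.297  -5.7218] [-0.1096  1.2105  0.0211]
scene 417 0.016123466495424506
[ 0.0041 -0.0023  0.016 ]
((1.65936279296875, 1.0338172912597656), (38.14115524291992, 87.66878509521484), 89.5743408203125)
top 396 0.01855806367594074
[0.0016 0.0028 0.0184]
((0.7950515747070312, 1.3728466033935547), (38.71471405029297, 91.50697326660156), 89.74651336669922)
```

View pics/w2.png

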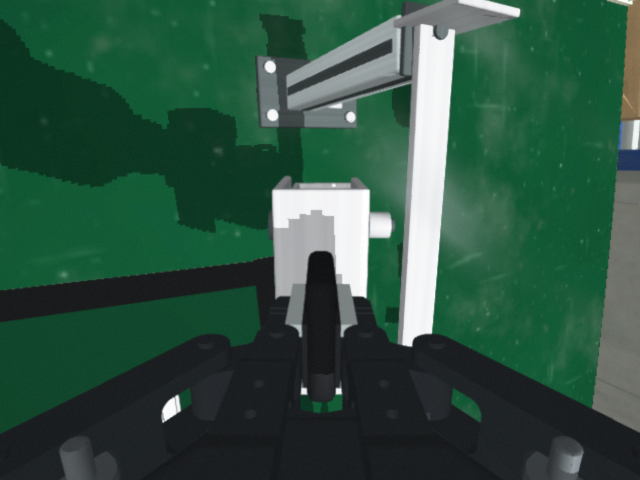

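```bash
python3 - <<'E'
from h import *
for n in("wrist","scene","top"):
    if n=="wrist":
        c=dict(np.load("w2.npz"));s=dict(position=c["pos"],tool_rot=c["rot"]);c["k1"]=float(c["k1"]);P=cloud(c,s)
    else:
        c=dict(np.load(n+"2.npz"));c["k1"]=float(c["k1"]);P=cloud(c)
    P=P.reshape(-1,3);Q=(P-s["position"])@s["tool_rot"]
    m=(abs(Q[:,0]-.035)<.008)&(abs(Q[:,1])<.03)&(abs(Q[:,2]-.0177)<.003);q=Q[m]
    e=q[:,1];print(n,"bridge y edges",np.percentile(e,[1,99])*1000,"z",np.median(q[:,2])*1000,len(q))
    W=(P-O)@TF*1000
    m=(abs(W[:,0])<20)&(abs(W[:,2])<3.5)&(W[:,1]>(80 if n=="wrist" else -60))&(W[:,1]<190);w=W[m]
    if len(w)>50:
        r=[]
        for y in range(-60,190,10):
            t=w[abs(w[:,1]-y)<5]
            if len(t)>20:r.append((y,np.percentile(t[:,0],1),np.percentile(t[:,0],99),np.median(t[:,2])))
        r=np.array(r);print(len(w),"rail x mid",(r[:,1]+r[:,2]).mean()/2,"width",(r[:,2]-r[:,1]).mean(),"z",r[:,3].mean(),np.polyfit(r[:,0],(r[:,1]+r[:,2])/2,1),np.polyfit(r[:,0],r[:,3],1))
s=env.read_state();print(seat(s))
plan([pose(-.045,.11,.0068,-27.5)],s)
E
```

```text
wrist bridge y edges [-20.1423  16.9182] z 17.63898626270822 3838
6375 rail x mid -2.0315523015955197 width 23.96478307778683 z -1.0850747468009765 [ 0.     -2.0336] [ 0.0005 -1.1539]
scene bridge y edges [-18.1316  19.3885] z 16.466648845717753 214
994 rail x mid -0.5161126536318948 width 23.517955033982933 z 1.111137157304698 [-0.0065  0.2037] [-0.0029  1.4259]
top bridge y edges [-8.8318 20.4497] z 18.51559526539234 103
1876 rail x mid 0.566792252383306 width 23.357479009142352 z -0.8248572130357656 [-0.0029  0.7421] [-0.0001 -0.8203]
(array([-70.7579, 109.8204,   4.9436]), array([  0.0444,  -0.0547, -27.458 ]))
[[0.0, 0.79, 0.34], [-0.01, 0.0, 0.01]]
1 end [0.5545 0.0806 0.2257]
```

```bash
sed -i 's/^O=.*/O=np.array([.6183,-.028,.1652])/; s/^TF=.*SL\].*/&/' h.py; sed -i 's/^YAW=.*//' h.py; sed -i 's/^O=np.array(\[.6183,-.028,.1652\])/&;YAW=-.0403;SL=.0698/' h.py; python3 - <<'E'
from h import *
s=env.read_state();print(seat(s),s["time_s"])
plan([pose(-.030,.11,.0065,-27.5)],s,dmax=.015)
E
```

```text
(array([-70.0585, 109.8694,   5.2409]), array([  0.0444,  -0.0547, -27.458 ])) 6.1833
[[0.0, 0.4, 0.19], [-0.0, 0.0, 0.0]] ; [[0.0, 0.4, 0.2], [-0.0, 0.0, 0.01]] ; [[0.0, 0.4, 0.19], [-0.01, 0.0, 0.0]]
3 end [0.5687 0.0801 0.225 ]
```

Emit:
{"api": "move_arm", "payload": {"plan": [[[0,0.4,0.19],[0,0,0],0],[[0,0.4,0.2],[0,0,0],0],[[0,0.4,0.19],[0,0,0],0],[[0,0,0],[0,0,0],0],[[0,0,0],[0,0,0],0]]}}

```text
time_s: 6.6
position: [0.5701, 0.0796, 0.2247]
tool_rot: [[0.04, 0.885, 0.464], [0.997, -0.068, 0.042], [0.069, 0.46, -0.885]]
contact_force: [0.0, 0.5, -5.9]
width: 0.0087
finger_force: 98.4
```

```bash
python3 - <<'E'
from h import *
s=env.read_state();print(seat(s),s["time_s"],s["contact_force"],s["torque"])
c=imaging.capture("scene");i=c["image"][150:330,150:390];cv2.imwrite("pics/s3.png",cv2.resize(i,(800,600),interpolation=cv2.INTER_CUBIC))
plan([pose(-.005,.11,.0065,-27.5)],s,dmax=.009)
E
```

```text
(array([-28.6314, 109.4495,   6.081 ]), array([ -0.0126,  -0.0434, -27.4862])) 6.6 [ 0.0391  0.4639 -5.8738] [-0.1108  1.2334  0.0141]
[[0.01, 0.23, 0.12], [-0.0, 0.0, 0.0]] ; [[0.0, 0.24, 0.11], [-0.0, 0.0, 0.0]] ; [[0.01, 0.23, 0.12], [-0.0, 0.01, 0.0]]
3 end [0.5936 0.0793 0.2251]
```

View pics/s3.png

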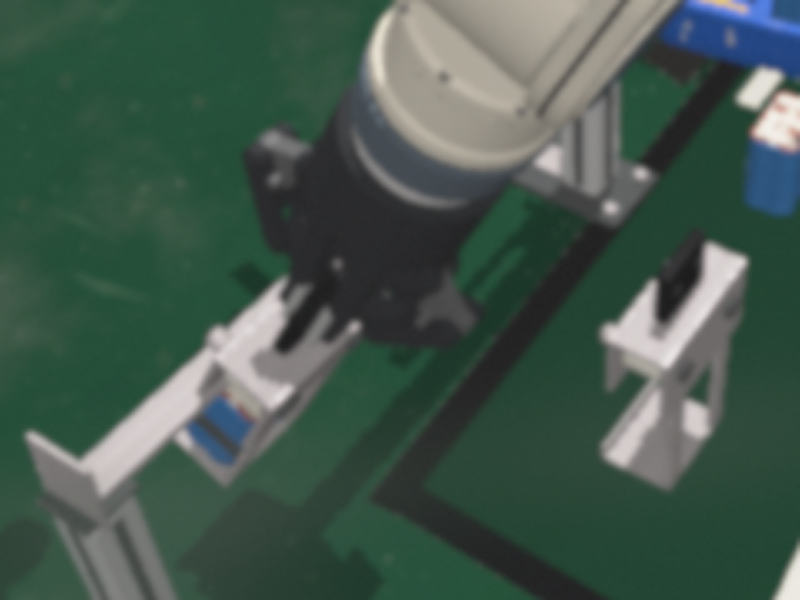

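Emit:
{"api": "move_arm", "payload": {"plan": [[[0,0.23,0.12],[0,0,0],0],[[0,0.24,0.11],[0,0,0],0],[[0,0.21,0.11],[0,0,0],0],[[0,0,0],[0,0,0],0],[[0,0,0],[0,0,0],0]]}}

```text
time_s: 7.07
position: [0.592, 0.0787, 0.2253]
tool_rot: [[0.04, 0.885, 0.464], [0.997, -0.068, 0.042], [0.069, 0.461, -0.885]]
contact_force: [-0.1, -0.1, -5.8]
width: 0.0086
finger_force: 98.4
```

```bash
python3 - <<'E'
from h import *
s=env.read_state();print(seat(s),s["time_s"],s["contact_force"],s["torque"])
plan([pose(0,.11,.0065,0)],s,tmax=3.95)
E
```

```text
(array([ -6.6758, 109.4212,   6.7915]), array([ -0.0157,  -0.0437, -27.5219])) 7.0667 [-0.0554 -0.0735 -5.8056] [-0.1202  1.1942 -0.0222]
[[0.0, 0.14, 0.04], [0.66, 0.0, -0.0]] ; [[0.01, 0.15, 0.04], [0.65, 0.0, -0.0]] ; [[-0.0, 0.14, 0.02], [0.66, 0.0, -0.0]] ; [[0.0, 0.15, 0.02], [0.65, 0.0, -0.0]] ; [[0.0, 0.15, -0.0], [0.66, 0.01, -0.0]]
[[0.01, 0.14, -0.01], [0.65, -0.0, -0.0]] ; [[-0.0, 0.15, -0.01], [0.66, -0.0, -0.0]]
7 end [0.6225 0.0777 0.2308]
```

```bash
python3 - <<'E'
from h import *
s=env.read_state()
X=[-5,-4.3,-3.5,-2.6,-1.7,-.8,0,0];D=[-27.5,-24,-20,-16,-12,-8,-4,0]
plan([pose(x/1000,.11,.0065,d) for x,d in zip(X,D)],s)
E
```

```text
[[0.02, 0.05, 0.03], [0.0, 0.01, 0.0]] ; [[-0.0, 0.12, 0.02], [0.59, -0.0, 0.0]] ; [[-0.0, 0.15, 0.01], [0.66, -0.0, 0.0]] ; [[-0.0, 0.14, 0.02], [0.67, -0.0, 0.0]] ; [[-0.0, 0.15, 0.01], [0.67, -0.0, 0.0]]
[[-0.0, 0.15, 0.01], [0.66, -0.0, 0.0]] ; [[-0.0, 0.15, 0.01], [0.67, -0.0, 0.0]] ; [[-0.0, 0.12, 0.0], [0.67, -0.0, 0.0]]
8 end [0.6226 0.0776 0.231 ]
```

Emit:
{"api": "move_arm", "payload": {"plan": [[[0,0.05,0.03],[0,0,0],0],[[0,0.12,0.02],[0.59,0,0],0],[[0,0.15,0.01],[0.66,0,0],0],[[0,0.14,0.02],[0.67,0,0],0],[[0,0.15,0.01],[0.67,0,0],0]]}}

```text
time_s: 7.48
position: [0.6097, 0.0778, 0.231]
tool_rot: [[0.04, 0.977, 0.209], [0.997, -0.054, 0.059], [0.069, 0.206, -0.976]]
contact_force: [0.7, -0.3, -4.9]
width: 0.0088
finger_force: 98.4
```

Emit:
{"api": "move_arm", "payload": {"plan": [[[0,0.15,0.01],[0.66,0,0],0],[[0,0.15,0.01],[0.67,0,0],0],[[0,0.12,0],[0.67,0,0],0],[[0,0,0],[0,0,0],0],[[0,0,0],[0,0,0],0]]}}

```text
time_s: 7.9
position: [0.6233, 0.077, 0.2301]
tool_rot: [[0.041, 0.999, 0.004], [0.997, -0.041, 0.069], [0.069, 0.001, -0.998]]
contact_force: [0.1, 0.8, -5.5]
width: 0.0085
finger_force: 98.4
```

```bash
python3 - <<'E'
from h import *
s=env.read_state();print(seat(s),s["time_s"],s["contact_force"],s["torque"])
plan([pose(0,.11,.0,0)],s,dmax=.002)
E
```

```text
(array([  0.8473, 109.2999,   5.6959]), array([-0.0209, -0.048 , -0.0592])) 7.9 [ 0.1148  0.7501 -5.4725] [-0.1595 -0.0358  0.0233]
[[0.01, -0.01, 0.06], [0.0, 0.0, -0.0]] ; [[0.0, -0.01, 0.07], [0.01, 0.01, -0.0]] ; [[0.01, -0.01, 0.06], [-0.0, -0.0, -0.0]]
3 end [0.6225 0.078  0.2244]
```

Emit:
{"api": "move_arm", "payload": {"plan": [[[0,-0.01,0.06],[0,0,0],0],[[0,-0.01,0.06],[0,0,0],0],[[0,0,0.03],[0,0,0],0],[[0,0,0.02],[0,0,0],0],[[0,0,0],[0,0,0],0]]}}

```text
time_s: 8.32
position: [0.6211, 0.0776, 0.2266]
tool_rot: [[0.04, 0.999, 0.004], [0.997, -0.04, 0.069], [0.069, 0.001, -0.998]]
contact_force: [-0.5, -0.2, -4.9]
width: 0.0087
finger_force: 98.4
```

```bash
python3 - <<'E'
from h import *
s=env.read_state();print(seat(s),s["time_s"],s["contact_force"],s["torque"])
E
```

```text
(array([ -1.3628, 109.6088,   2.1921]), array([ 0.0025, -0.0432, -0.0706])) 8.3167 [-0.4822 -0.1714 -4.8692] [-0.1696  0.0335 -0.0232]
```

Emit:
{"api": "move_arm", "payload": {"plan": [[[0,0.01,0.04],[0,0,0],0],[[0,0,0.02],[0,0,0],0],[[0,0,0],[0,0,0],0]]}}

```text
time_s: 8.57
position: [0.6219, 0.0776, 0.2243]
tool_rot: [[0.04, 0.999, 0.003], [0.997, -0.04, 0.069], [0.069, 0.0, -0.998]]
contact_force: [-0.1, 0.5, -5.5]
width: 0.0088
finger_force: 98.4
```

```bash
python3 - <<'E'
from h import *
for i in range(3):
    s=env.read_state();print(seat(s),s["time_s"],s["contact_force"],s["torque"])
    if i<2: imaging.capture("scene")
E
```

```text
(array([ -0.6625, 109.502 ,  -0.0914]), array([-0.0075, -0.0416, -0.0201])) 8.5667 [-0.0919  0.5426 -5.5221] [-0.1292  0.0489  0.0327]
(array([ -0.6729, 109.4997,  -0.072 ]), array([-0.0073, -0.0424, -0.0129])) 8.6167 [-0.7779  0.0867 -5.1061] [-0.1355  0.0332  0.0449]
(array([ -0.6631, 109.4929,  -0.0877]), array([-0.0085, -0.0423, -0.0085])) 8.6667 [ 0.4182 -0.1324 -5.8081] [-0.1406  0.1298  0.0118]
```

Still carrying the full weight, so the rollers are not yet on the rail; lower further in small steps.

Emit:
{"api": "move_arm", "payload": {"plan": [[[0,0.02,0.02],[0,0,0],0],[[0,0,0.02],[0,0,0],0],[[0,0,0],[0,0,0],0]]}}

```text
time_s: 8.92
position: [0.6222, 0.0776, 0.2242]
tool_rot: [[0.04, 0.999, 0.004], [0.997, -0.04, 0.069], [0.069, 0.001, -0.998]]
contact_force: [-6.0, -0.6, 4.2]
width: 0.0088
finger_force: 100.2
```

Emit:
{"api": "move_arm", "payload": {"plan": [[[0,0,0.02],[0,0,0],0],[[0,0,0],[0,0,0],0]]}}

```text
time_s: 9.08
position: [0.6222, 0.0776, 0.2241]
tool_rot: [[0.04, 0.999, 0.004], [0.997, -0.04, 0.069], [0.069, 0.001, -0.998]]
contact_force: [-6.5, -0.7, 7.2]
width: 0.0086
finger_force: 100.6
```

Emit:
{"api": "move_arm", "payload": {"plan": [[[0,-0.03,-0.03],[0,0,0],0],[[0,0,0],[0,0,0],0],[[0,0,0],[0,0,0],0]]}}

```text
time_s: 9.33
position: [0.6218, 0.0776, 0.2242]
tool_rot: [[0.04, 0.999, 0.004], [0.997, -0.04, 0.069], [0.069, 0.001, -0.998]]
contact_force: [-2.1, -1.3, 4.8]
width: 0.0087
finger_force: 100.1
```

Emit:
{"api": "move_arm", "payload": {"plan": [[[0,-0.03,0],[0,0,0],0],[[0,0,0],[0,0,0],0],[[0,0,0],[0,0,0],0]]}}

```text
time_s: 9.58
position: [0.6215, 0.0777, 0.2241]
tool_rot: [[0.04, 0.999, 0.005], [0.997, -0.041, 0.069], [0.069, 0.002, -0.998]]
contact_force: [2.0, 0.1, 6.6]
width: 0.0082
finger_force: 100.1
```

```bash
python3 - <<'E'
from h import *
s=env.read_state();print(seat(s),s["time_s"],s["contact_force"],s["torque"])
c=imaging.capture("wrist")
cv2.imwrite("pics/w4.png",c["image"])
P=cloud(c,s).reshape(-1,3);Q=(P-s["position"])@s["tool_rot"]*1000
m=(abs(Q[:,0]-36)<7)&(abs(Q[:,1])<30)&(abs(Q[:,2]-17.7)<3);q=Q[m];print("bridge",np.percentile(q[:,1],[1,99]),np.median(q[:,2]))
for x in(60,70,80,90):
    m=(abs(Q[:,0]-x)<4)&(abs(Q[:,1])<25)&(abs(Q[:,2]-51.7)<5);q=Q[m];print("rail",x,len(q),np.percentile(q[:,1],[1,99]),np.median(q[:,2]))
E
```

```text
(array([ -0.9585, 109.5195,  -0.2738]), array([-0.0025, -0.0392, -0.1429])) 9.5833 [1.98   0.0779 6.617 ] [-0.1279 -0.3259 -0.0291]
bridge [-19.8632  17.2202] 18.21446305695929
rail 60 931 [-11.6999  11.7894] 52.07316481126038
rail 70 980 [-11.5704  11.6151] 52.07989462893842
rail 80 1016 [-11.8516  11.9516] 52.11118621762927
rail 90 1006 [-11.2654  11.7698] 52.084143799590564
```

View pics/w4.png

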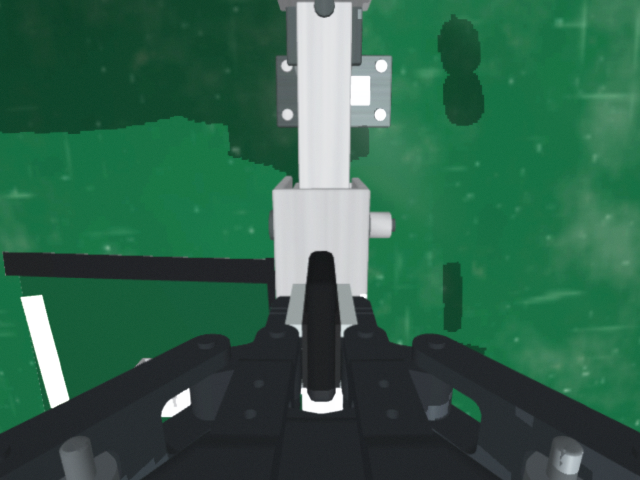

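Emit:
{"api": "move_arm", "payload": {"plan": [[[0,0.03,-0.02],[0,0,0],0],[[0,0,0],[0,0,0],0],[[0,0,0],[0,0,0],0]]}}

```text
time_s: 9.88
position: [0.6217, 0.0776, 0.2242]
tool_rot: [[0.04, 0.999, 0.003], [0.997, -0.041, 0.069], [0.069, 0.0, -0.998]]
contact_force: [-0.5, -0.7, 5.6]
width: 0.0083
finger_force: 100.1
```

Emit:
{"api": "move_arm", "payload": {"plan": [[[0,0,0],[0,0,0],85],[[0,0,0],[0,0,0],85],[[0,0,0],[0,0,0],85],[[0,0,0],[0,0,0],85]]}}

```text
time_s: 10.22
position: [0.6215, 0.0777, 0.2237]
tool_rot: [[0.04, 0.999, 0.002], [0.997, -0.04, 0.069], [0.069, -0.0, -0.998]]
contact_force: [-0.6, 0.0, -0.6]
width: 0.0569
finger_force: 0.0
```

Emit:
{"api": "move_arm", "payload": {"plan": [[[0,0,-0.6],[0,0,0],85],[[0,0,-0.8],[0,0,0],85],[[0,0,-0.8],[0,0,0],85],[[0,0,0],[0,0,0],85]]}}

```text
time_s: 10.55
position: [0.6224, 0.0729, 0.2944]
tool_rot: [[0.04, 0.999, 0.009], [0.997, -0.041, 0.069], [0.069, 0.006, -0.998]]
contact_force: [0.8, -0.8, -0.1]
width: 0.0852
finger_force: 0.0
```

```bash
python3 - <<'E'
from h import *
for i in range(4):
    s=env.read_state();c=imaging.capture("scene");P=cloud(c).reshape(-1,3)
    W=(P-O)@TF*1000
    m=(abs(W[:,0])<8)&(W[:,2]>62)&(W[:,2]<82)&(W[:,1]>-200)&(W[:,1]<150);q=W[m]
    print(s["time_s"],len(q),q.mean(0) if len(q) else None, imaging.spot_in("loaded_carrier","scene")[:1])
cv2.imwrite("pics/s5.png",c["image"])
E
```

```text
10.55 149 [-4.0462 83.8432 69.0939] [{'position': [0.605, 0.0631, 0.1757], 'score': 0.7}]
10.65 91 [-3.733  79.1826 68.1962] [{'position': [0.6054, 0.0552, 0.1728], 'score': 0.96}]
10.75 68 [-3.547  63.1431 68.0059] [{'position': [0.6024, 0.0453, 0.1745], 'score': 0.78}]
10.85 72 [-4.3605 41.5112 68.7649] [{'position': [0.6022, 0.0354, 0.1703], 'score': 0.87}]
```

Emit:
{"api": "move_arm", "payload": {"plan": [[[-0.5,0,0],[0,0,0],0],[[-0.5,0,0],[0,0,0],0],[[-0.5,0,0],[0,0,0],0],[[-0.5,0,0],[0,0,0],0],[[-0.5,0,0],[0,0,0],0]], "force": 40}}

```text
time_s: 11.37
position: [0.6182, -0.0038, 0.2845]
tool_rot: [[0.041, 0.999, 0.003], [0.997, -0.041, 0.069], [0.069, -0.0, -0.998]]
contact_force: [-0.0, 0.1, 0.0]
width: 0.0254
finger_force: 0.0
```

Emit:
{"api": "move_arm", "payload": {"plan": [[[0,0,0],[0,0,0],0],[[0,0,0],[0,0,0],0],[[0,0,0],[0,0,0],0],[[0,0,0],[0,0,0],0],[[0,0,0],[0,0,0],0]]}}

```text
time_s: 11.78
position: [0.6184, -0.0012, 0.2848]
tool_rot: [[0.04, 0.999, 0.003], [0.997, -0.04, 0.069], [0.069, 0.0, -0.998]]
contact_force: [-1.0, 0.2, -0.1]
width: -0.0002
finger_force: 0.0
```

Emit:
{"api": "move_arm", "payload": {"plan": [[[0,0,0],[0,0,0],0],[[0,0,0],[0,0,0],0],[[0,0,0],[0,0,0],0],[[0,0,0],[0,0,0],0],[[0,0,0],[0,0,0],0]]}}

```text
time_s: 12.2
position: [0.6184, -0.0015, 0.2847]
tool_rot: [[0.04, 0.999, 0.003], [0.997, -0.04, 0.069], [0.069, 0.0, -0.998]]
contact_force: [-0.4, 0.2, 0.3]
width: 0.0002
finger_force: 0.0
```

Emit:
{"api": "move_arm", "payload": {"plan": [[[0,0,0],[0,0,0],0],[[0,0,0],[0,0,0],0],[[0,0,0],[0,0,0],0],[[0,0,0],[0,0,0],0],[[0,0,0],[0,0,0],0]]}}

```text
time_s: 12.62
position: [0.6184, -0.0017, 0.2847]
tool_rot: [[0.04, 0.999, 0.003], [0.997, -0.041, 0.069], [0.069, 0.0, -0.998]]
contact_force: [0.5, 0.9, -0.4]
width: -0.0001
finger_force: 0.0
```

```bash
cat >> h.py <<'E'
def where(n):
    c=imaging.capture(n);P=cloud(c).reshape(-1,3);W=(P-O)@TF*1000
    m=(abs(W[:,0])<35)&(W[:,2]>29)&(W[:,2]<39)&(W[:,1]>-220)&(W[:,1]<150);q=W[m]
    g=W[(abs(W[:,0])<10)&(W[:,2]>66)&(W[:,2]<78)&(W[:,1]>-220)]
    print(n,"bridge",len(q),np.percentile(q[:,1],[2,98]),np.percentile(q[:,0],[2,98]),"grip",len(g),np.percentile(g[:,1],[2,98]) if len(g) else None,g.mean(0))
    return c
E
python3 - <<'E'
from h import *
for n in("scene","top","scene"):
    c=where(n); 
    if n=="top":cv2.imwrite("pics/t6.png",c["image"][120:270,280:480])
    print(imaging.spot_in("loaded_carrier",n)[:1])
s=env.read_state();print(s["time_s"],s["width"],(np.array(s["position"])-O)@TF*1000)
E
```

```text
scene bridge 789 [-207.9113  -68.7716] [-20.7721  30.047 ] grip 106 [-133.4266  -92.4899] [  -1.5997 -110.5501   71.5907]
[{'position': [0.5974, -0.126, 0.1597], 'score': 0.58}]
top bridge 1589 [-209.0569  -67.1856] [-18.0802  32.641 ] grip 174 [-131.1508  -89.7147] [   1.1418 -110.5279   70.7092]
[{'position': [0.6037, -0.142, 0.1897], 'score': 0.71}]
scene bridge 782 [-207.588  -68.679] [-21.038   30.0724] grip 110 [-133.5043  -92.1916] [  -1.7698 -110.9745   71.4891]
[{'position': [0.5964, -0.1263, 0.1578], 'score': 0.61}]
12.9167 -0.00015818629353501814 [ -0.9848  34.543  117.3759]
```

Emit:
{"api": "move_arm", "payload": {"plan": [[[-0.8,0.03,0.1],[0,0,0],0],[[-0.8,0,0.3],[0,0,0],0],[[-0.7,0,0.5],[0,0,0],0],[[0,0,0.8],[0,0,0],0],[[0,0,0.6],[0,0,0],0]]}}

```text
time_s: 13.33
position: [0.6164, -0.067, 0.2096]
tool_rot: [[0.042, 0.999, 0.003], [0.997, -0.042, 0.069], [0.069, -0.0, -0.998]]
contact_force: [-0.3, 1.0, -1.2]
width: -0.0
finger_force: 0.0
```

Emit:
{"api": "move_arm", "payload": {"plan": [[[0,0,0.43],[0,0,0],0],[[0,0,0],[0,0,0],0],[[0,0,0],[0,0,0],0]]}}

```text
time_s: 13.58
position: [0.6165, -0.0648, 0.1981]
tool_rot: [[0.04, 0.999, 0.002], [0.997, -0.04, 0.069], [0.069, -0.001, -0.998]]
contact_force: [0.3, -0.5, 0.4]
width: 0.0001
finger_force: 0.0
```

```bash
python3 - <<'E'
from h import *
s=env.read_state();print(s["time_s"],s["contact_force"],(np.array(s["position"])-O)@TF*1000)
c=imaging.capture("scene");i=c["image"][110:260,220:420];cv2.imwrite("pics/s7.png",cv2.resize(i,(800,600),interpolation=cv2.INTER_CUBIC))
E
```

```text
13.5833 [ 0.2813 -0.5344  0.3633] [ -0.2994 -34.4473  35.3915]
```

View pics/s7.png

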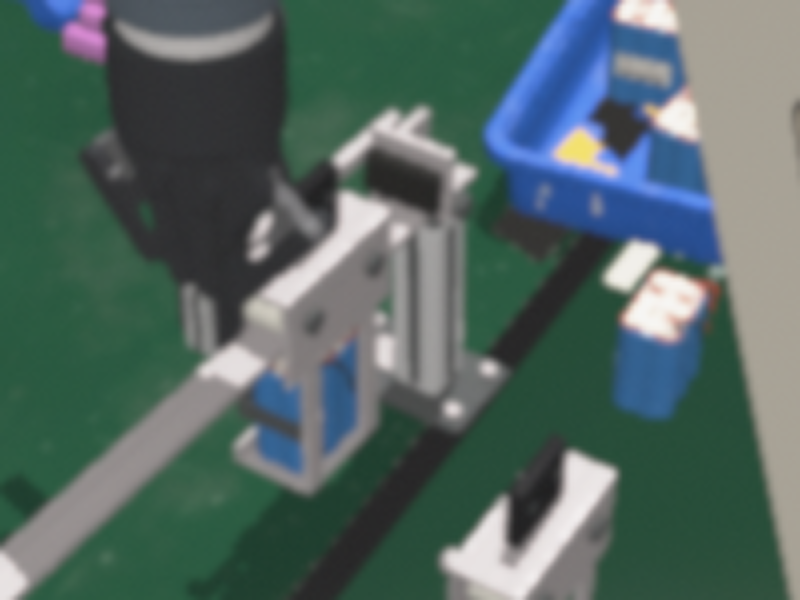

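Emit:
{"api": "move_arm", "payload": {"plan": [[[-0.12,0,0],[0,0,0],0],[[-0.12,0,0],[0,0,0],0],[[-0.12,0,0],[0,0,0],0],[[-0.08,0,0],[0,0,0],0],[[-0.06,0,0],[0,0,0],0]]}}

```text
time_s: 14.05
position: [0.6162, -0.0803, 0.1975]
tool_rot: [[0.041, 0.999, 0.003], [0.997, -0.041, 0.069], [0.069, 0.001, -0.998]]
contact_force: [1.4, -0.4, -0.3]
width: 0.0001
finger_force: 0.0
```

Emit:
{"api": "move_arm", "payload": {"plan": [[[-0.05,0,0],[0,0,0],0],[[-0.05,0,0],[0,0,0],0],[[0,0,0],[0,0,0],0]]}}

```text
time_s: 14.3
position: [0.616, -0.0831, 0.1969]
tool_rot: [[0.041, 0.999, 0.003], [0.997, -0.041, 0.069], [0.069, 0.0, -0.998]]
contact_force: [-0.7, -0.3, 0.3]
width: -0.0002
finger_force: 0.0
```

Emit:
{"api": "move_arm", "payload": {"plan": [[[-0.05,0,0],[0,0,0],0],[[-0.05,0,0],[0,0,0],0],[[0,0,0],[0,0,0],0]]}}

```text
time_s: 14.55
position: [0.6159, -0.086, 0.1967]
tool_rot: [[0.04, 0.999, 0.003], [0.997, -0.041, 0.069], [0.069, 0.0, -0.998]]
contact_force: [0.9, 0.0, 0.7]
width: 0.0001
finger_force: 0.0
```

Emit:
{"api": "move_arm", "payload": {"plan": [[[-0.04,0,0],[0,0,0],0],[[-0.04,0,0],[0,0,0],0],[[0,0,0],[0,0,0],0]]}}

```text
time_s: 14.8
position: [0.6159, -0.0881, 0.1966]
tool_rot: [[0.04, 0.999, 0.003], [0.997, -0.04, 0.069], [0.069, 0.0, -0.998]]
contact_force: [0.4, 1.3, 0.0]
width: -0.0002
finger_force: 0.6
```

Emit:
{"api": "move_arm", "payload": {"plan": [[[-0.03,0,0],[0,0,0],0],[[-0.03,0,0],[0,0,0],0]]}}

```text
time_s: 14.97
position: [0.6158, -0.0898, 0.1965]
tool_rot: [[0.04, 0.999, 0.003], [0.997, -0.04, 0.069], [0.069, 0.0, -0.998]]
contact_force: [0.8, 2.8, 0.8]
width: 0.0002
finger_force: 1.1
```

Emit:
{"api": "move_arm", "payload": {"plan": [[[-0.03,0,0],[0,0,0],0],[[-0.03,0,0],[0,0,0],0]]}}

```text
time_s: 15.13
position: [0.6157, -0.0917, 0.1963]
tool_rot: [[0.04, 0.999, 0.003], [0.997, -0.04, 0.069], [0.069, 0.0, -0.998]]
contact_force: [1.0, 1.7, 0.6]
width: 0.0001
finger_force: 1.2
```

Emit:
{"api": "move_arm", "payload": {"plan": [[[-0.05,0,0],[0,0,0],0],[[-0.05,0,0],[0,0,0],0],[[-0.05,0,0],[0,0,0],0]]}}

```text
time_s: 15.38
position: [0.6155, -0.0963, 0.196]
tool_rot: [[0.04, 0.999, 0.003], [0.997, -0.04, 0.069], [0.069, 0.0, -0.998]]
contact_force: [1.3, 2.7, -0.3]
width: 0.0
finger_force: 1.3
```

Emit:
{"api": "move_arm", "payload": {"plan": [[[-0.05,0,0],[0,0,0],0],[[-0.05,0,0],[0,0,0],0],[[-0.05,0,0],[0,0,0],0]]}}

```text
time_s: 15.63
position: [0.6153, -0.1009, 0.1957]
tool_rot: [[0.04, 0.999, 0.003], [0.997, -0.04, 0.069], [0.069, 0.0, -0.998]]
contact_force: [0.8, 3.4, -0.4]
width: 0.0
finger_force: 1.4
```

Emit:
{"api": "move_arm", "payload": {"plan": [[[-0.05,0,0],[0,0,0],0],[[-0.05,0,0],[0,0,0],0],[[-0.05,0,0],[0,0,0],0]]}}

```text
time_s: 15.88
position: [0.6151, -0.1053, 0.1954]
tool_rot: [[0.04, 0.999, 0.003], [0.997, -0.04, 0.069], [0.069, 0.0, -0.998]]
contact_force: [1.3, 2.6, -1.1]
width: 0.0
finger_force: 1.5
```

Emit:
{"api": "move_arm", "payload": {"plan": [[[-0.05,0,0],[0,0,0],0],[[-0.05,0,0],[0,0,0],0],[[-0.05,0,0],[0,0,0],0]]}}

```text
time_s: 16.13
position: [0.6149, -0.1101, 0.1951]
tool_rot: [[0.04, 0.999, 0.003], [0.997, -0.041, 0.068], [0.069, 0.0, -0.998]]
contact_force: [1.0, 1.3, -0.2]
width: -0.0002
finger_force: 0.6
```

Emit:
{"api": "move_arm", "payload": {"plan": [[[-0.05,0,0],[0,0,0],0],[[-0.05,0,0],[0,0,0],0],[[-0.05,0,0],[0,0,0],0]]}}

```text
time_s: 16.38
position: [0.6146, -0.1145, 0.1948]
tool_rot: [[0.041, 0.999, 0.003], [0.997, -0.041, 0.069], [0.069, -0.0, -0.998]]
contact_force: [-0.5, -0.1, 0.2]
width: 0.0002
finger_force: 0.1
```

Emit:
{"api": "move_arm", "payload": {"plan": [[[-0.05,0,0],[0,0,0],0],[[-0.05,0,0],[0,0,0],0],[[0,0,0],[0,0,0],0]]}}

```text
time_s: 16.63
position: [0.6145, -0.1176, 0.1945]
tool_rot: [[0.041, 0.999, 0.003], [0.997, -0.041, 0.069], [0.069, -0.0, -0.998]]
contact_force: [-0.0, -0.9, -0.1]
width: 0.0002
finger_force: 0.0
```

```bash
python3 - <<'E'
from h import *
where("scene");where("top")
s=env.read_state();print(s["contact_force"],(np.array(s["position"])-O)@TF*1000)
E
```

```text
scene bridge 478 [-208.3133  -69.5526] [-21.9721  30.4395] grip 77 [-168.6114  -74.7736] [  -0.6485 -106.8662   71.9754]
top bridge 503 [-217.1131 -177.0718] [-20.5992  31.5598] grip 0 None [nan nan nan]
[ 0.7805  0.7658 -0.3833] [ -0.1731 -87.1416  35.5531]h.py:52: RuntimeWarning: Mean of empty slice.
  print(n,"bridge",len(q),np.percentile(q[:,1],[2,98]),np.percentile(q[:,0],[2,98]),"grip",len(g),np.percentile(g[:,1],[2,98]) if len(g) else None,g.mean(0))
  ret = um.true_divide(
```

Emit:
{"api": "move_arm", "payload": {"plan": [[[-0.05,0,0],[0,0,0],0],[[-0.05,0,0],[0,0,0],0],[[0,0,0],[0,0,0],0]]}}

```text
time_s: 16.98
position: [0.6144, -0.1204, 0.1943]
tool_rot: [[0.04, 0.999, 0.003], [0.997, -0.041, 0.069], [0.069, -0.0, -0.998]]
contact_force: [-0.2, 0.4, -0.2]
width: -0.0003
finger_force: 0.0
```

Emit:
{"api": "move_arm", "payload": {"plan": [[[-0.04,0,0],[0,0,0],0],[[-0.03,0,0],[0,0,0],0],[[0,0,0],[0,0,0],0]]}}

```text
time_s: 17.23
position: [0.6144, -0.1224, 0.1943]
tool_rot: [[0.04, 0.999, 0.003], [0.997, -0.041, 0.069], [0.069, 0.0, -0.998]]
contact_force: [0.2, -0.0, -0.7]
width: 0.0
finger_force: 0.0
```

Emit:
{"api": "move_arm", "payload": {"plan": [[[-0.03,0,0],[0,0,0],0],[[-0.03,0,0],[0,0,0],0],[[0,0,0],[0,0,0],0]]}}

```text
time_s: 17.48
position: [0.6143, -0.1226, 0.1942]
tool_rot: [[0.039, 0.999, 0.003], [0.997, -0.039, 0.072], [0.072, 0.0, -0.997]]
contact_force: [-0.4, 7.9, 1.1]
width: -0.0001
finger_force: 3.9
```

Emit:
{"api": "move_arm", "payload": {"plan": [[[-0.03,0,0],[0,0,0],0],[[0,0,0],[0,0,0],0]]}}

```text
time_s: 17.65
position: [0.6144, -0.1227, 0.1942]
tool_rot: [[0.039, 0.999, 0.003], [0.997, -0.039, 0.073], [0.073, 0.0, -0.997]]
contact_force: [0.6, 11.7, 2.3]
width: 0.0003
finger_force: 5.8
```

Emit:
{"api": "move_arm", "payload": {"plan": [[[-0.03,0,0],[0,0,0],0],[[0,0,0],[0,0,0],0]]}}

```text
time_s: 17.82
position: [0.6143, -0.1228, 0.1942]
tool_rot: [[0.038, 0.999, 0.003], [0.996, -0.038, 0.075], [0.075, 0.0, -0.997]]
contact_force: [0.9, 15.3, 3.4]
width: -0.0002
finger_force: 7.7
```

Buffer felt firmly at 15 N; back off up-slope, rise, and check.

Emit:
{"api": "move_arm", "payload": {"plan": [[[0.12,0,0],[0,0,0],0],[[0.3,0,0],[0,0,0],0],[[0.5,0,0],[0,0,0],0],[[0.5,0,0],[0,0,0],0],[[0.5,0,-0.3],[0,0,0],0]]}}

```text
time_s: 18.23
position: [0.6159, -0.0673, 0.2059]
tool_rot: [[0.041, 0.999, 0.0], [0.997, -0.04, 0.07], [0.07, -0.002, -0.998]]
contact_force: [0.1, -0.3, 0.3]
width: 0.0
finger_force: 0.0
```

Emit:
{"api": "move_arm", "payload": {"plan": [[[0.8,0,-0.5],[0,0,0],0],[[0.8,0,-0.5],[0,0,0],0],[[0.8,0,-0.6],[0,0,0],0],[[0.8,0,-0.6],[0,0,0],0],[[0,0,0],[0,0,0],0]]}}

```text
time_s: 18.65
position: [0.6207, 0.0267, 0.2846]
tool_rot: [[0.036, 0.999, 0.009], [0.997, -0.037, 0.069], [0.069, 0.007, -0.998]]
contact_force: [0.4, 0.3, 0.1]
width: -0.0004
finger_force: 0.0
```

```bash
python3 - <<'E'
from h import *
c=where("scene");t=where("top")
a=cv2.resize(c["image"][110:230,240:400],(400,300),interpolation=cv2.INTER_CUBIC)
b=cv2.resize(t["image"][120:225,320:460],(400,300),interpolation=cv2.INTER_CUBIC)
cv2.imwrite("pics/f8.png",np.hstack([a,b]))
# catch arm: height above rail along y at x 25..34
for n,c in(("scene",c),("top",t)):
  for tag,cc in(("before",dict(np.load(n+"0.npz"))),("now",c)):
    cc=dict(cc);cc["k1"]=float(cc["k1"]);W=((cloud(cc).reshape(-1,3)-O)@TF*1000)
    m=(W[:,0]>19)&(W[:,0]<36)&(W[:,2]>10)&(W[:,2]<45)
    print(n,tag,[(y,round(float(np.percentile(W[m&(abs(W[:,1]-y)<6)][:,2],80)),1)) if (m&(abs(W[:,1]-y)<6)).sum()>3 else (y,None) for y in range(-210,-70,12)])
print(env.read_state()["time_s"])
E
```

```text
scene bridge 718 [-207.4055  -71.3492] [-21.0591  30.2012] grip 90 [-168.8372 -128.4402] [  -2.8683 -146.8508   71.0743]
top bridge 1575 [-210.5224  -73.0744] [-17.7687  32.5793] grip 172 [-167.2656 -126.3858] [   0.7319 -146.8812   70.5298]
scene before [(-210, 41.3), (-198, 34.7), (-186, 34.7), (-174, 36.0), (-162, 35.9), (-150, 36.0), (-138, 36.2), (-126, 36.0), (-114, 36.1), (-102, 35.2), (-90, 36.1), (-78, 38.9)]
scene now [(-210, None), (-198, None), (-186, None), (-174, None), (-162, 36.4), (-150, 36.3), (-138, 36.2), (-126, 36.0), (-114, 35.8), (-102, 35.7), (-90, 36.0), (-78, 38.8)]
top before [(-210, 40.3), (-198, 33.3), (-186, 34.1), (-174, 33.9), (-162, 34.8), (-150, 34.3), (-138, 34.0), (-126, 34.6), (-114, 33.7), (-102, 33.9), (-90, 33.7), (-78, 35.8)]
top now [(-210, 40.4), (-198, 34.8), (-186, 34.4), (-174, 33.8), (-162, 34.5), (-150, 34.3), (-138, 34.5), (-126, 34.3), (-114, 33.9), (-102, 34.4), (-90, 33.9), (-78, 36.1)]
18.75
```

View pics/f8.png

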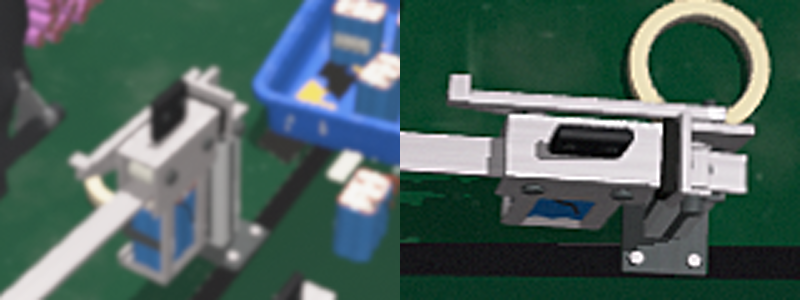

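The left crop shows the carrier hanging on the rail against the stop. In the right crop it sits at (585,145) with the buffer at (675,145). The catch arm lies along (450–720, 85–115) at the same height as before loading. The seat is at about -147 mm, past the catch, so I am handing in.

```bash
python3 -c "
from rig import workorder
print(workorder.sign_off())"
```

```text
the job is handed in; nothing more can be done
None
```

The loaded carrier ran down the rail by itself and now hangs against the stop with its seat at about -147 mm; the catch arm is back at its original height behind the pin, the empty carrier and spare pack were not touched, and the job is handed in with no verdict returned.

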